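# Count a smear: seat the planchet, then hold the probe over it

### The job

Pick up the steel planchet and put it on the counting stand inside the low lead-brick wall, pressing it down past the two spring clips until it sits fully home and level in the recess. Then lift the contamination probe out of its rest, carry it upright over the bricks and hold its window about 5 mm above the planchet, centred over it and level, to take the reading; the probe must never touch the planchet, the stand or the bricks, and the timer, tweezers and bottles stay where they are. The job finishes while you are still holding the probe there: do not put it down or let it go.

Things in the scene. Friction and masses are not known exactly. Their poses are not given: they have to be found in the camera images.
- planchet: round steel planchet, 50 mm across and 10 mm tall (80 g), with a white smear paper in its shallow well, lower outer edge bevelled 1.5 mm; it starts flat on the bench right of the brick wall. Origin: centre of its underside, z up out of the well side; its top is at +10 mm. Round, so its yaw does not matter.
- stand: fixed round aluminium counting stand inside the brick wall, 80 mm across (foot 94 mm), 25 mm high, with a round recess 55 mm across and 3 mm deep in its top. Two sprung steel clips 12 mm wide stand in the recess at its local +x and -x sides, up to 33 mm above the origin, with 30 mm high clamp blocks behind them. Origin: centre of its underside on the bench.
- seat (a point): centre of the recess floor, 22 mm above the bench; axes as the stand. A seated planchet's underside lies here. The clips stand 48 mm apart at the floor, flaring to 58 mm at the top, so a planchet laid in stops 2 to 4 mm above the floor; push it down with about 6 to 12 N and it stays. Fingers holding it clear the clips when they close along the stand's local y.
- castle: fixed low square wall of eight grey lead bricks, 50 mm high and 40 mm thick, round the stand; 150 mm clear inside, 230 mm outside, sides along its local x and y. Origin: centre of the square, on the bench.
- rest: fixed black plastic cup for the probe, 74 mm across (foot 88 mm), 15 mm high, inside 65 mm across, its floor 4 mm above the origin. Origin: centre of its underside on the bench. A chair's back stands just off the bench's right edge beside it, up to 190 mm above the bench top (0.19 m right of the base axis and beyond): come in over it.
- probe: round cordless contamination probe upright in the rest, window down, 128 mm tall, 0.2 to 0.4 kg: grey head 60 mm across and 24 mm tall, cone to 40 mm, black round grip 34 mm across from 40 to 118 mm above the window, grey cap 32 mm across on top. Lift it straight up by the grip. Origin: centre of the window (flat underside); z up along the probe; yaw does not matter.
- timer: beige countdown timer, 71 x 71 x 20 mm, lying on the bench beyond the grey pot and the probe, near the right edge; leave it alone. Origin: centre of its underside.
- tweezers: steel tweezers lying on the bench at the edge nearest the robot, 112 mm long and 9 mm high; leave them alone. Origin: centre of the underside.
- dropper_bottle: small amber dropper bottle with a black cap, 38 mm across and 85 mm tall, beyond the grey pot; leave it alone. Origin: centre of its underside.
- amber_bottle: amber bottle with a white cap, 57 mm across and 92 mm tall, beyond the brick wall; leave it alone. Origin: centre of its underside.
- pot (a point): middle of the open top of a grey pot fixed on the bench right of the brick wall, 80 mm across and 100 mm tall; keep clear of it.
Things that resemble listed ones, but are neither listed nor needed, are in the scene too. What is shaped like the probe but orange is not meant.

How it is judged:
By the outcome, as a careful person would: the job done as asked, in the order asked, and still so for the second after the job is handed in, while the arm keeps its last pose, push and grip.
It also fails if it takes over 72 s, if anything falls off the work surface, if the arm or the gripper's body presses on something with over 40 N, if the wrist force passes 120 N, or if a joint passes its speed limit or range.

### The arm

A 6-joint arm with a two-finger parallel gripper is mounted at the origin on a cart in front of the work surface, level with it; the furniture and walls round the work are solid. World frame = base frame: x ahead of the robot, y to its left, z up, the work surface at z = 0. Lengths are in m, angles in rad, forces in N, time in s.
With the tool pointing down it reaches from about 0.275 to 0.75 m from the base axis. Payload 10.2 kg.
Tool frame: the origin (TCP) lies on the centre line of the jaws, within the pads' length; the fingertips stand bot.tips_ahead ahead of it and the grasp point (between the pads) lies 2 mm behind it (bot.tips_ahead is the distance from the TCP to the fingertips, in m); z points along the fingers, y is the line along which they close (so a half turn about z gives the same grasp; the last joint's range is limited). The gripper opens to 85 mm and grips with 20 to 120 N. Pads are 22 mm wide; open, the fingers measure 114 mm over their backs; the gripper's body (76 mm by 85 mm) begins 54 mm behind the grasp point. The pads swing forward as they close: fully open they stand 13 mm farther back than shut.
Start: joints at [-1.385, 0.313, 1.498, -0, 1.331, -0.223], TCP at [0.209, -0.482, 0.248] pointing down, gripper open.
Joint ranges: [-2.94, 2.94], [-0.97, 2.17], [0.19, 2.56], [-1.23, 4.37], [0.02, 3.11], [-2.88, 2.88]. Speed limits (rad/s): [2.39, 2.39, 3.01, 3.14, 3.14, 3.14].

### API

Orientations are given as a unit quaternion [w, x, y, z].
In Python, from workcell import bot gives the robot as it stands.
- The arm moves only by the tool jog_arm, never from a script. Its arguments are lists of equal length, an entry for each row: "slide": the shift along the tool's x, y, z in units of 50 mm (1.0 is 50 mm), a list of three; "rot": the turn, a rotation vector about the tool's x, y, z in units of 8 degrees (1.0 is 8 degrees), a list of three; "grip": the finger opening in mm, from 0 to 85.4. A call has 1 to 10 rows; each row shifts and turns the commanded pose from where the row before left it, along the tool's axes as they then stand; what a row does not reach is not made up. A row lasts 1/10 s, in which the tool goes at most 50 mm and 8.59 degrees, less where a joint would pass 70% of its speed; a pose out of reach is approached as far as the arm can. A call is refused whole if a number of a shift passes 1 or a number of a turn 1, either way. A call with a gripper value outside its range is refused whole. The fingers move at their own pace and stop on an object; the grip force is fixed at half the most. Time passes only in rows, so rows that do not move let the fingers close. It gives the time, the measured TCP pose, the force, the opening and the grip force at its end, in the units of the state.
- bot.get_state(): the state, without advancing time (a new reading comes with each control period).
- bot.snapshot(name): name is "side" or "top" or "wrist"; returns a dict with "image" (420x560x3 uint8, red, green, blue), "range_z" (420x560 float32, m along the optical axis (not along the pixel's ray), 0 where there is no reading), "mtx" (3x3 intrinsics, pixels), "view" (4x4, takes a point from world to camera coordinates). Camera axes: x right, y down, z forward; pixel columns grow to the right and rows downward; lengths in m; the calibration is good to about 2 mm. A picture is of the moment at which its call begins.
- bot.sign_off(): hands the job in; it is judged then, once.
Trained networks look in a picture, given as the dict that the camera call returned (one of the last four; its "shot" number tells which), for a name from the list of things; names that differ only in an ending like _2 or _b are one class to them, and where a whole thing is asked for, a point or a joint stands for the part that bears it (a point fixed in the world has none). Each returns a list of dicts, best first, with "confidence" (0 to 1); they miss things now and then, are a little off and sometimes report something else, mostly with a low value. They report only what shows in the picture. A call takes as long as a camera call. They do not tell look-alikes from the thing itself.
- bot.recognise(picture, thing): "point" ([x, y, z] in m, in world coordinates, good to about 4 mm: the middle of the surface that is visible of it).
- bot.masks_of(picture, thing): "pixels" (420x560 bool, what is visible of it).
- bot.mark_of(picture, thing): "point" ([x, y, z] in m, in world coordinates, good to about 4 mm: a listed point, or the origin of a listed thing).
The state is a dict: "time": time; "joint_positions": joint angles; "qvel": joint speeds; "tau": joint torques, N m; "eef_pos": TCP position; "orientation": TCP orientation; "contact_force": force on the tool from outside, world axes, zero at the start; "torque": the same for the moment, N m; "gripper_width": opening from 0.0 (shut) to 1.0 (fully open); "finger_force": force on a finger pad.
Only numpy, scipy, OpenCV 4.12 (cv2) and the standard library are available. Lean on these libraries where they do the work, as an engineer would, in place of code of your own. Each camera call takes 0.05 s, during which the arm holds its last target. There are 200 camera calls.

## Working session

There is one attempt and no reset: what is moved stays moved. The work goes in short steps, Python scripts to look and compute and a tool call to move; the robot and the scene stay as the last step left them, time stands still between calls to the robot, and variables do not carry over. Pictures are saved under pics/ and viewed, at most 10 in all, crops included, and the job is handed in when it is done.

Besides the shell and the picture viewer there is one more tool, called after "Call:" as name(argument=value, ...) on one line, values as JSON. jog_arm: Moves the arm, as the interface text tells. Its arguments: {"type":"object","properties":{"slide":{"type":"array","items":{"type":"array","items":{"type":"number"}}},"rot":{"type":"array","items":{"type":"array","items":{"type":"number"}}},"grip":{"type":"array","items":{"type":"number"}}},"required":["slide","rot","grip"]}

```bash
mkdir -p pics; cat > h.py <<'E'
import numpy as np, cv2
from workcell import bot
def save(p,n): cv2.imwrite('pics/'+n,cv2.cvtColor(p['image'],cv2.COLOR_RGB2BGR))
def cloud(p):
    z=p['range_z'];K=p['mtx'];v,u=np.mgrid[:z.shape[0],:z.shape[1]]
    c=np.stack([(u-K[0,2])/K[0,0]*z,(v-K[1,2])/K[1,1]*z,z,np.ones_like(z)],-1)
    w=(c@np.linalg.inv(p['view']).T)[...,:3]; w[z==0]=np.nan; return w
def px(p,w):
    c=p['view']@np.append(w,1);q=p['mtx']@c[:3];return (q[:2]/q[2]).round().astype(int)
E
python3 - <<'E'
from h import *
a=bot.snapshot('top');b=bot.snapshot('side')
save(a,'top.png');save(b,'side.png')
print(bot.tips_ahead, bot.get_state())
for n in 'planchet stand seat castle rest probe timer tweezers dropper_bottle amber_bottle pot'.split():
  for q,l in((a,'top'),(b,'side')):
    for r in bot.mark_of(q,n)[:3]: print(n,l,round(r['confidence'],2),np.round(r['point'],3),px(q,r['point']))
E
```

```text
0.017 {'time': 0.1, 'joint_positions': array([-1.38539306e+00,  3.13374516e-01,  1.49836383e+00,  2.60010498e-05,
        1.33103580e+00, -2.23387204e-01]), 'qvel': array([ 0.00090836, -0.0002183 , -0.0011575 ,  0.00150455, -0.00049237,
       -0.00096521]), 'tau': array([ 2.70706114e-03, -4.12899256e+01, -2.60141981e+01, -1.26815016e-04,
        3.04258589e-03,  6.90064581e-06]), 'eef_pos': array([ 0.20864656, -0.48151976,  0.24780127]), 'orientation': array([-5.90398532e-04,  9.79184373e-01,  2.02971955e-01,  2.38432742e-05]), 'contact_force': array([-0.17864195,  0.51945353, -0.27480069]), 'torque': array([-0.02484446,  0.05725529, -0.00180173]), 'finger_force': 0.0, 'gripper_width': 1.002644012935475}
planchet top 0.64 [ 0.43  -0.037 -0.001] [339 276]
planchet side 0.72 [ 0.431 -0.043  0.001] [194 231]
stand top 0.97 [ 0.58   0.209 -0.006] [236 216]
seat top 0.7 [0.578 0.212 0.022] [233 215]
seat side 0.56 [0.576 0.214 0.023] [322 208]
castle side 0.97 [0.587 0.218 0.004] [326 216]
castle side 0.26 [0.579 0.214 0.021] [323 209]
rest top 0.63 [ 0.565 -0.057  0.004] [345 219]
rest 
[... 346 characters left out ...]
.77 [ 0.716 -0.07   0.002] [264 303]
tweezers top 0.56 [ 0.38  -0.101  0.   ] [367 296]
tweezers top 0.22 [ 0.764  0.136 -0.002] [265 143]
tweezers side 0.63 [ 0.373 -0.098 -0.001] [159 230]
dropper_bottle top 0.84 [ 0.744  0.04  -0.001] [303 149]
dropper_bottle side 0.56 [0.741 0.036 0.   ] [318 284]
amber_bottle top 0.79 [ 0.761  0.135 -0.   ] [265 144]
amber_bottle top 0.43 [ 0.744  0.039 -0.   ] [303 149]
amber_bottle side 0.63 [ 0.762  0.143 -0.   ] [365 266]
amber_bottle side 0.27 [ 0.43  -0.039  0.   ] [195 231]
pot top 0.74 [ 0.429 -0.038 -0.002] [339 276]
pot top 0.72 [0.64  0.042 0.098] [304 180]
pot side 0.73 [0.584 0.216 0.003] [325 216]
pot side 0.6 [0.64  0.041 0.096] [283 218]
```

View pics/top.png

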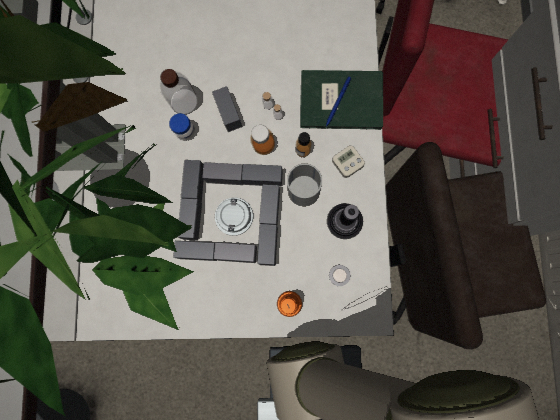

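View pics/side.png

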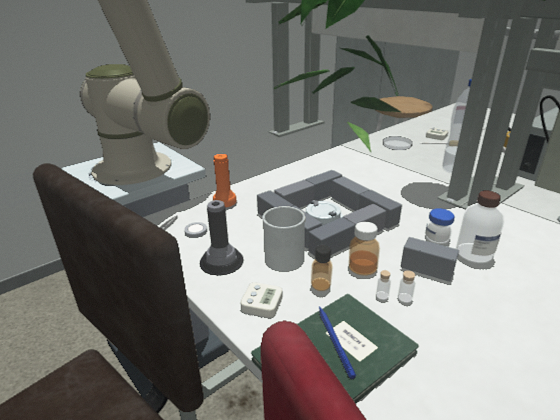

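The top view shows the planchet at (339,275), the black probe in its rest at (345,219), and the orange look-alike at (290,303). The stand is at (235,215) inside the castle, with its clips apparently at (235,203) and (236,228). The black probe fits the description, because it stands in the black rest by the chair. I'll confirm with an enlarged crop and refine the positions.

```bash
python3 - <<'E'
from h import *
a=bot.snapshot('top')
im=cv2.cvtColor(a['image'],cv2.COLOR_RGB2BGR)
c1=cv2.resize(im[180:255,200:275],(600,600)[0:2],interpolation=cv2.INTER_CUBIC)
c2=cv2.resize(im[190:310,320:360],(200,600),interpolation=cv2.INTER_CUBIC)
cv2.imwrite('pics/c.png',np.hstack([c1,c2]))
w=cloud(a)
def st(n,p,m):
    print(n,len(w[m]),np.nanmedian(w[m],0).round(4),(np.nanmin(w[m],0)).round(4),(np.nanmax(w[m],0)).round(4))
    (c,r,th)=cv2.minAreaRect((w[m][:,:2]*1000).astype(np.float32));print('  rect mm',c,r,th)
for n,z0,z1 in(('planchet',.003,.02),('stand',.015,.034),('castle',.035,.06),('probe',.10,.14),('pot',.085,.11)):
    for r in bot.masks_of(a,n)[:3]:
        m=r['pixels']&(w[...,2]>z0)&(w[...,2]<z1)
        print(round(r['confidence'],2),r['pixels'].sum())
        if m.sum()>5: st(n,0,m)
# high things over work
m=(w[...,2]>.06)&(w[...,0]>.3)&(w[...,0]<.8)&(w[...,1]<.5)&(w[...,1]>-.35)
for y in np.arange(-.35,.5,.05):
    k=m&(w[...,1]>=y)&(w[...,1]<y+.05)
    if k.any(): print(round(y,2),k.sum(),w[k].min(0).round(3),w[k].max(0).round(3))
E
```

```text
0.92 355
planchet 352 [ 0.4306 -0.037   0.0094] [ 0.4074 -0.0604  0.0037] [ 0.4543 -0.0129  0.0148]
  rect mm (430.9294128417969, -36.573570251464844) (47.45092010498047, 46.804012298583984) 88.88591766357422
0.9 1147
stand 865 [0.5785 0.2131 0.0234] [0.5395 0.1739 0.0152] [0.6168 0.2531 0.0338]
  rect mm (578.1015625, 213.49757385253906) (79.14286041259766, 77.2406997680664) 89.08322143554688
0.57 631
stand 552 [ 0.7057 -0.0687  0.0181] [ 0.6682 -0.1047  0.015 ] [ 0.7436 -0.0297  0.0246]
  rect mm (707.0183715820312, -68.2766342163086) (61.9259033203125, 62.280845642089844) 34.20475387573242
0.74 6228
castle 5485 [0.5857 0.2151 0.0498] [0.4579 0.0939 0.035 ] [0.7102 0.3446 0.0572]
  rect mm (584.3626708984375, 220.16064453125) (234.45455932617188, 234.8370361328125) 84.51373291015625
0.84 527
probe 210 [ 0.5572 -0.0529  0.131 ] [ 0.5439 -0.0683  0.1003] [ 0.5731 -0.0385  0.1356]
  rect mm (558.4931030273438, -53.242008209228516) (29.867340087890625, 28.722043991088867) 85.92205810546875
0.78 503
probe 210 [0.3685 0.0822 0.1275] [0.3519 0.0658 0.1022] [0.383  0.0992 0.1317]
  rect mm (367.50042724609375, 82.48051452636719) (33.40666580200195, 31.062679290771484) 88.99921417236328Traceback (most recent call last):
  File "<stdin>", line 12, in <module>
ValueError: it knows: amber_bottle, castle, dropper_bottle, planchet, probe, rest, seat, stand, timer, tweezers
```

View pics/c.png

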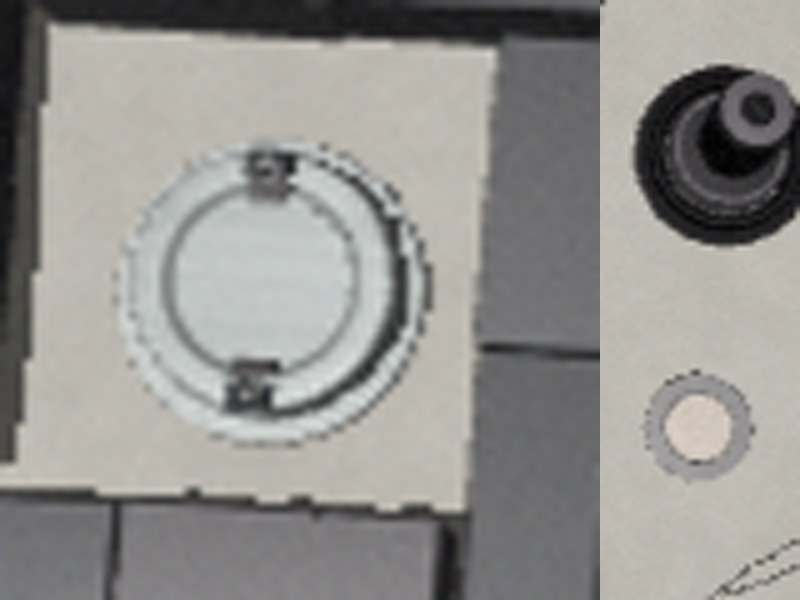

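The crop confirms the black probe in its rest (about (700,150) in the crop), the planchet at (700,425), and the stand clips at crop (268,175) and (248,390). That puts the stand and castle yaw at about -5.5°, so I want the tool y axis along -95.5°. First I'll rise and turn.

```bash
cat > go.py <<'E'
import sys
from h import *
from scipy.spatial.transform import Rotation as R
s=bot.get_state(); q=s['orientation']; Rt=R.from_quat(np.r_[q[1:],q[0]])
t=np.array([float(v) for v in sys.argv[1:4]])
g=R.from_euler('z',-5.5,degrees=True)*R.from_euler('x',180,degrees=True)
print('slide units',(Rt.inv().apply(t-s['eef_pos'])/.05).round(3),'rot units',(np.degrees((Rt.inv()*g).as_rotvec())/8).round(3))
print(s['time'],s['eef_pos'].round(4),s['contact_force'].round(2),s['gripper_width'],s['finger_force'])
E
echo ok
```

```text
ok
```

Call:
jog_arm(slide=[[0,0,-0.4],[0,0,-0.4],[0,0,-0.4],[0,0,-0.4],[0,0,0]], rot=[[0,0,0.9],[0,0,0.9],[0,0,0.9],[0,0,0.9],[0,0,0]], grip=[62,62,62,62,62])

```text
time: 1.95
eef_pos: [0.2088, -0.4824, 0.3306]
orientation: [0.002, 0.999, -0.048, 0.001]
contact_force: [0.4, 0.1, -0.5]
gripper_width: 0.724
finger_force: 0.0
```

```bash
python3 go.py 0.431 -0.037 0.15
```

```text
slide units [ 3.571 -9.306  3.575] rot units [ 0.033 -0.009  0.005]
1.95 [ 0.2088 -0.4824  0.3306] [ 0.35  0.06 -0.48] 0.7236098169839829 0.0
```

Call:
jog_arm(slide=[[0.18,-0.465,0],[0.18,-0.465,0],[0.18,-0.465,0],[0.18,-0.465,0],[0.18,-0.465,0],[0.18,-0.465,0],[0.18,-0.465,0],[0.18,-0.465,0],[0.18,-0.465,0],[0.18,-0.465,0]], rot=[[0,0,0],[0,0,0],[0,0,0],[0,0,0],[0,0,0],[0,0,0],[0,0,0],[0,0,0],[0,0,0],[0,0,0]], grip=[62,62,62,62,62,62,62,62,62,62])

```text
time: 2.95
eef_pos: [0.3203, -0.2576, 0.3273]
orientation: [-0.0, 0.999, -0.045, -0.0]
contact_force: [0.1, 0.1, -0.5]
gripper_width: 0.728
finger_force: 0.0
```

Call:
jog_arm(slide=[[0.18,-0.465,0],[0.18,-0.465,0],[0.18,-0.465,0],[0.18,-0.465,0.3],[0.18,-0.465,0.5],[0.18,-0.465,0.5],[0.18,-0.465,0.6],[0.18,-0.465,0.6],[0.18,-0.465,0.6],[0.18,-0.465,0.4]], rot=[[0,0,0],[0,0,0],[0,0,0],[0,0,0],[0,0,0],[0,0,0],[0,0,0],[0,0,0],[0,0,0],[0,0,0]], grip=[62,62,62,62,62,62,62,62,62,62])

```text
time: 3.95
eef_pos: [0.4306, -0.0342, 0.1506]
orientation: [-0.0, 0.999, -0.045, -0.001]
contact_force: [0.9, -0.7, 0.2]
gripper_width: 0.725
finger_force: 0.0
```

Call:
jog_arm(slide=[[0,0,0],[0,0,0]], rot=[[0,0,0],[0,0,0]], grip=[62,62])

```text
time: 4.15
eef_pos: [0.4311, -0.0354, 0.1527]
orientation: [-0.0, 0.999, -0.045, -0.001]
contact_force: [-0.3, -0.4, 0.2]
gripper_width: 0.724
finger_force: 0.0
```

```bash
python3 go.py 0.431 -0.037 0.06
python3 - <<'E'
from h import *
p=bot.snapshot('wrist');save(p,'w1.png')
w=cloud(p)
for n in('planchet',):
  for r in bot.masks_of(p,n)[:2]:
    m=r['pixels']&(w[...,2]>.003)&(w[...,2]<.02)
    c,s,_=cv2.minAreaRect((w[m][:,:2]*1000).astype(np.float32));print(n,r['confidence'],c,s,np.median(w[m],0))
E
```

```text
slide units [0.004 0.032 1.855] rot units [-0.001  0.01   0.038]
4.15 [ 0.4311 -0.0354  0.1527] [-0.35 -0.43  0.25] 0.7238729055507833 0.0
planchet 0.88 (432.0423889160156, -39.19217300415039) (49.16526794433594, 49.3471794128418) [ 0.43259336 -0.03909968  0.00876678]
```

View pics/w1.png

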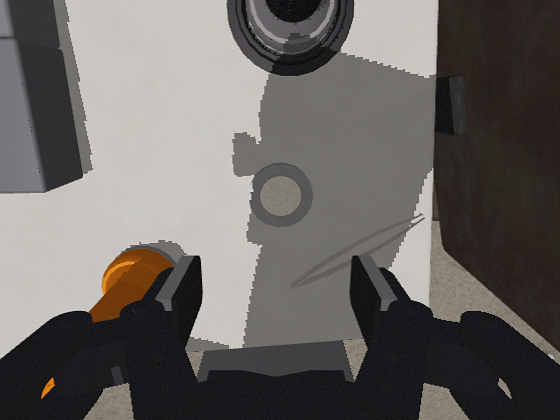

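The planchet at (281,195) is centred between the fingers at about x=190 and x=370. I'll descend and feel for the bench to calibrate the fingertip height.

Call:
jog_arm(slide=[[0.01,0.04,0.4],[0,0,0.4],[0,0,0.4],[0,0,0.4],[0,0,0.4],[0,0,0.4],[0,0,0.15],[0,0,0],[0,0,0],[0,0,0]], rot=[[0,0,0.04],[0,0,0],[0,0,0],[0,0,0],[0,0,0],[0,0,0],[0,0,0],[0,0,0],[0,0,0],[0,0,0]], grip=[58,58,58,58,58,58,58,58,58,58])

```text
time: 5.25
eef_pos: [0.4323, -0.038, 0.0267]
orientation: [0.0, 0.999, -0.05, 0.001]
contact_force: [-0.4, 1.1, -0.2]
gripper_width: 0.677
finger_force: 0.0
```

Call:
jog_arm(slide=[[0,0,0.04],[0,0,0.04],[0,0,0],[0,0,0]], rot=[[0,0,0],[0,0,0],[0,0,0],[0,0,0]], grip=[56,56,56,56])

```text
time: 5.65
eef_pos: [0.4318, -0.0377, 0.0218]
orientation: [-0.0, 0.999, -0.05, -0.0]
contact_force: [-0.7, -0.2, 0.5]
gripper_width: 0.656
finger_force: 0.0
```

Call:
jog_arm(slide=[[0,0,0.03],[0,0,0.03],[0,0,0],[0,0,0]], rot=[[0,0,0],[0,0,0],[0,0,0],[0,0,0]], grip=[56,56,56,56])

```text
time: 6.05
eef_pos: [0.4317, -0.0377, 0.0187]
orientation: [-0.0, 0.999, -0.05, -0.0]
contact_force: [0.0, 0.0, -0.3]
gripper_width: 0.656
finger_force: 0.0
```

Call:
jog_arm(slide=[[0,0,0.02],[0,0,0.02],[0,0,0],[0,0,0]], rot=[[0,0,0],[0,0,0],[0,0,0],[0,0,0]], grip=[56,56,56,56])

```text
time: 6.45
eef_pos: [0.4317, -0.0377, 0.0168]
orientation: [-0.0, 0.999, -0.05, -0.0]
contact_force: [0.9, -0.4, -0.0]
gripper_width: 0.656
finger_force: 0.0
```

Call:
jog_arm(slide=[[0,0,0.02],[0,0,0],[0,0,0]], rot=[[0,0,0],[0,0,0],[0,0,0]], grip=[56,56,56])

```text
time: 6.75
eef_pos: [0.4318, -0.0377, 0.0158]
orientation: [-0.0, 0.999, -0.05, -0.0]
contact_force: [-0.2, 0.2, -0.0]
gripper_width: 0.657
finger_force: 0.0
```

Call:
jog_arm(slide=[[0,0,0.02],[0,0,0],[0,0,0]], rot=[[0,0,0],[0,0,0],[0,0,0]], grip=[56,56,56])

```text
time: 7.05
eef_pos: [0.4318, -0.0377, 0.0148]
orientation: [-0.0, 0.999, -0.05, -0.0]
contact_force: [0.2, -0.6, 0.6]
gripper_width: 0.657
finger_force: 0.0
```

Call:
jog_arm(slide=[[0,0,0.02],[0,0,0],[0,0,0]], rot=[[0,0,0],[0,0,0],[0,0,0]], grip=[56,56,56])

```text
time: 7.35
eef_pos: [0.4318, -0.0377, 0.0138]
orientation: [-0.0, 0.999, -0.05, -0.0]
contact_force: [0.1, 0.7, -0.2]
gripper_width: 0.657
finger_force: 0.0
```

Call:
jog_arm(slide=[[0,0,0.02],[0,0,0],[0,0,0]], rot=[[0,0,0],[0,0,0],[0,0,0]], grip=[56,56,56])

```text
time: 7.65
eef_pos: [0.4318, -0.0377, 0.0129]
orientation: [0.0, 0.999, -0.05, 0.0]
contact_force: [-0.2, 1.0, 2.4]
gripper_width: 0.659
finger_force: 0.9
```

Call:
jog_arm(slide=[[0,0,0.02],[0,0,0],[0,0,0]], rot=[[0,0,0],[0,0,0],[0,0,0]], grip=[56,56,56])

```text
time: 7.95
eef_pos: [0.4319, -0.0377, 0.0128]
orientation: [0.0, 0.999, -0.05, 0.0]
contact_force: [-5.3, 1.8, 19.9]
gripper_width: 0.656
finger_force: 9.7
```

Call:
jog_arm(slide=[[0,0,0.02],[0,0,0],[0,0,0]], rot=[[0,0,0],[0,0,0],[0,0,0]], grip=[56,56,56])

```text
time: 8.25
eef_pos: [0.4319, -0.0377, 0.0127]
orientation: [0.0, 0.999, -0.05, 0.0]
contact_force: [-10.7, 1.4, 36.7]
gripper_width: 0.652
finger_force: 18.3
```

Call:
jog_arm(slide=[[0,0,-0.15],[0,0,0],[0,0,0],[0,0,0],[0,0,0],[0,0,0],[0,0,0],[0,0,0]], rot=[[0,0,0],[0,0,0],[0,0,0],[0,0,0],[0,0,0],[0,0,0],[0,0,0],[0,0,0]], grip=[56,54,40,40,40,40,40,40])

```text
time: 9.05
eef_pos: [0.4321, -0.0378, 0.019]
orientation: [0.0, 0.999, -0.05, 0.0]
contact_force: [-3.6, 1.2, 18.3]
gripper_width: 0.547
finger_force: 58.4
```

Call:
jog_arm(slide=[[0,0,-0.1],[0,0,-0.2],[0,0,-0.4],[0,0,-0.4],[0,0,-0.4],[0,0,-0.4],[0,0,-0.3],[0,0,0],[0,0,0]], rot=[[0,0,0],[0,0,0],[0,0,0],[0,0,0],[0,0,0],[0,0,0],[0,0,0],[0,0,0],[0,0,0]], grip=[40,40,40,40,40,40,40,40,40])

```text
time: 9.95
eef_pos: [0.4315, -0.0376, 0.1279]
orientation: [-0.0, 0.999, -0.05, -0.0]
contact_force: [0.4, 0.2, -1.8]
gripper_width: 0.545
finger_force: 61.7
```

```bash
python3 go.py 0.5785 0.2133 0.13
python3 - <<'E'
from h import *
p=bot.snapshot('wrist')
im=cv2.cvtColor(p['image'],cv2.COLOR_RGB2BGR)
cv2.imwrite('pics/w2.png',im[150:400,100:460])
a=bot.snapshot('top')
for q in (p,a):
  w=cloud(q)
  for r in bot.masks_of(q,'planchet')[:1]:
    m=r['pixels'];print(r['confidence'],np.nanmedian(w[m],0),np.nanmin(w[m],0),np.nanmax(w[m],0))
E
```

```text
slide units [ 2.427 -5.285 -0.042] rot units [-0.001  0.002 -0.025]
9.95 [ 0.4315 -0.0376  0.1279] [ 0.43  0.18 -1.79] 0.5452702225504948 61.670852825045586
0.65 [ 0.43350208 -0.03817492  0.11748562] [ 0.33126956 -0.0724794  -0.00118137] [ 0.45649328 -0.00246994  0.11997719]
```

View pics/w2.png

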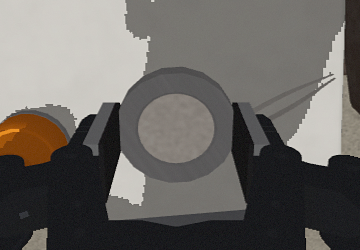

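The planchet is held centred at (276,275) between the pads, with its underside about 19 mm below the TCP. Next I'll carry it over the stand.

Call:
jog_arm(slide=[[0,0,-0.4],[0.1,-0.2,-0.4],[0.2,-0.4,0],[0.2,-0.4,0],[0.2,-0.45,0],[0.2,-0.45,0],[0.2,-0.45,0],[0.2,-0.45,0],[0.2,-0.45,0],[0.2,-0.45,0]], rot=[[0,0,0],[0,0,0],[0,0,0],[0,0,0],[0,0,0],[0,0,0],[0,0,0],[0,0,0],[0,0,0],[0,0,0]], grip=[40,40,40,40,40,40,40,40,40,40])

```text
time: 11.15
eef_pos: [0.5349, 0.1389, 0.1675]
orientation: [0.0, 0.999, -0.05, -0.001]
contact_force: [0.3, 0.1, -0.8]
gripper_width: 0.543
finger_force: 61.9
```

Call:
jog_arm(slide=[[0.2,-0.45,0],[0.2,-0.45,0],[0.2,-0.4,0],[0.13,-0.25,0],[0,-0.03,0],[0,0,0],[0,0,0]], rot=[[0,0,0],[0,0,0],[0,0,0],[0,0,0],[0,0,-0.02],[0,0,0],[0,0,0]], grip=[40,40,40,40,40,40,40])

```text
time: 11.85
eef_pos: [0.5785, 0.2123, 0.168]
orientation: [0.0, 0.999, -0.049, -0.0]
contact_force: [0.3, 0.4, -1.6]
gripper_width: 0.543
finger_force: 61.9
```

```bash
python3 go.py 0.579 0.2125 0.07
python3 - <<'E'
from h import *
p=bot.snapshot('wrist');save(p,'w3.png')
w=cloud(p)
for n in('stand','seat','castle','planchet'):
  try:
   for r in bot.mark_of(p,n)[:2]: print(n,r['confidence'],np.round(r['point'],4))
   for r in bot.masks_of(p,n)[:1]:
    m=r['pixels']; print(m.sum(),np.nanmin(w[m],0).round(4),np.nanmax(w[m],0).round(4))
  except Exception as e: print(e)
m=(w[...,2]>.02)&(w[...,2]<.0275)
k=w[m];k=k[np.hypot(k[:,0]-.579,k[:,1]-.2125)<.047]
print(len(k),k.min(0),k.max(0))
E
```

```text
slide units [ 0.01  -0.006  1.961] rot units [ 0.002  0.005 -0.008]
11.85 [0.5785 0.2123 0.168 ] [ 0.35  0.42 -1.58] 0.542638425653286 61.875458881258965
stand 0.58 [5.799e-01 2.086e-01 2.000e-04]
seat 0.83 [0.583  0.2134 0.0172]
8600 [ 0.5432  0.1655 -0.0016] [0.6268 0.2588 0.1501]
58692 [ 0.4375  0.0708 -0.0023] [0.7158 0.3635 0.1945]
planchet 0.85 [0.579  0.2128 0.1519]
planchet 0.2 [0.5817 0.2121 0.0008]
10717 [ 0.4777  0.1701 -0.0019] [0.6038 0.265  0.1607]
6313 [0.5505817  0.17242777 0.02000246] [0.61971749 0.25176502 0.02742675]
```

View pics/w3.png

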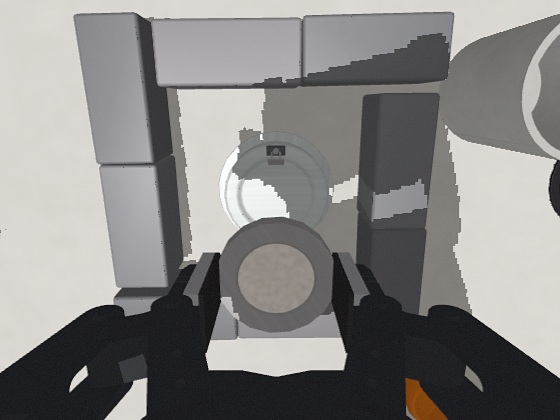

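The stand with its far clip at (275,150) lies straight ahead of the held planchet at (276,278). Seen through the same camera, the stand centre is about (0.5795, 0.2122), so I'll shift slightly and descend.

Call:
jog_arm(slide=[[0.02,0,0.3],[0,0,0.4],[0,0,0.4],[0,0,0.4],[0,0,0.4],[0,0,0.3],[0,0,0.1],[0,0,0],[0,0,0]], rot=[[0,0,0],[0,0,0],[0,0,0],[0,0,0],[0,0,0],[0,0,0],[0,0,0],[0,0,0],[0,0,0]], grip=[40,40,40,40,40,40,40,40,40])

```text
time: 13.2
eef_pos: [0.5804, 0.2129, 0.0542]
orientation: [-0.0, 0.999, -0.048, 0.001]
contact_force: [-0.4, -0.1, -1.2]
gripper_width: 0.54
finger_force: 61.9
```

Call:
jog_arm(slide=[[0,0,0.04],[0,0,0.04],[0,0,0],[0,0,0]], rot=[[0,0,0],[0,0,0],[0,0,0],[0,0,0]], grip=[40,40,40,40])

```text
time: 13.6
eef_pos: [0.5799, 0.2129, 0.0494]
orientation: [-0.0, 0.999, -0.048, 0.0]
contact_force: [-0.0, -0.3, -1.4]
gripper_width: 0.546
finger_force: 61.9
```

Call:
jog_arm(slide=[[0,0.01,0.03],[0,0,0.03],[0,0,0],[0,0,0]], rot=[[0,0,0],[0,0,0],[0,0,0],[0,0,0]], grip=[40,40,40,40])

```text
time: 14.0
eef_pos: [0.5798, 0.2123, 0.0462]
orientation: [-0.0, 0.999, -0.048, -0.0]
contact_force: [1.0, -0.4, -1.0]
gripper_width: 0.542
finger_force: 61.9
```

Call:
jog_arm(slide=[[0,0,0.02],[0,0,0],[0,0,0]], rot=[[0,0,0],[0,0,0],[0,0,0]], grip=[40,40,40])

```text
time: 14.3
eef_pos: [0.5798, 0.2123, 0.0453]
orientation: [0.0, 0.999, -0.048, -0.0]
contact_force: [-0.8, 0.7, -0.2]
gripper_width: 0.545
finger_force: 61.9
```

Call:
jog_arm(slide=[[0,0,0.02],[0,0,0],[0,0,0]], rot=[[0,0,0],[0,0,0],[0,0,0]], grip=[40,40,40])

```text
time: 14.6
eef_pos: [0.58, 0.2123, 0.0444]
orientation: [-0.0, 0.999, -0.048, 0.0]
contact_force: [-0.1, 0.0, -0.4]
gripper_width: 0.541
finger_force: 62.0
```

Call:
jog_arm(slide=[[0,0,0.02],[0,0,0],[0,0,0]], rot=[[0,0,0],[0,0,0],[0,0,0]], grip=[40,40,40])

```text
time: 14.9
eef_pos: [0.5801, 0.2124, 0.0437]
orientation: [-0.0, 0.999, -0.048, 0.0]
contact_force: [1.1, -0.3, 4.7]
gripper_width: 0.543
finger_force: 62.4
```

Call:
jog_arm(slide=[[0,0,0.02],[0,0,0],[0,0,0]], rot=[[0,0,0],[0,0,0],[0,0,0]], grip=[40,40,40])

```text
time: 15.2
eef_pos: [0.5798, 0.2124, 0.0419]
orientation: [-0.0, 0.999, -0.048, -0.0]
contact_force: [1.7, 1.4, -2.3]
gripper_width: 0.542
finger_force: 61.8
```

Call:
jog_arm(slide=[[0,0,0.01],[0,0,0],[0,0,0]], rot=[[0,0,0],[0,0,0],[0,0,0]], grip=[40,40,40])

```text
time: 15.5
eef_pos: [0.5798, 0.2123, 0.0417]
orientation: [-0.0, 0.999, -0.048, -0.0]
contact_force: [2.0, 0.0, -0.6]
gripper_width: 0.553
finger_force: 61.9
```

Call:
jog_arm(slide=[[0,0,0.02],[0,0,0],[0,0,0]], rot=[[0,0,0],[0,0,0],[0,0,0]], grip=[40,40,40])

```text
time: 15.8
eef_pos: [0.5799, 0.2123, 0.0412]
orientation: [-0.0, 0.999, -0.048, 0.0]
contact_force: [0.5, -0.2, 4.4]
gripper_width: 0.541
finger_force: 62.4
```

Call:
jog_arm(slide=[[0,0,0.01],[0,0,0],[0,0,0]], rot=[[0,0,0],[0,0,0],[0,0,0]], grip=[40,40,40])

```text
time: 16.1
eef_pos: [0.5799, 0.2124, 0.0411]
orientation: [0.0, 0.999, -0.048, 0.0]
contact_force: [-1.4, -0.2, 8.8]
gripper_width: 0.544
finger_force: 62.9
```

Call:
jog_arm(slide=[[0,0,0.01],[0,0,0],[0,0,0],[0,0,0],[0,0,0],[0,0,0]], rot=[[0,0,0],[0,0,0],[0,0,0],[0,0,0],[0,0,0],[0,0,0]], grip=[40,40,58,58,58,58])

```text
time: 16.7
eef_pos: [0.5796, 0.2123, 0.0395]
orientation: [0.0, 0.999, -0.048, -0.0]
contact_force: [-0.1, -0.5, 0.1]
gripper_width: 0.679
finger_force: 0.0
```

Call:
jog_arm(slide=[[0,0,-0.1],[0,0,-0.2],[0,0,-0.3],[0,0,-0.4],[0,0,-0.4],[0,0,-0.4],[-0.2,0,-0.4],[-0.4,0,-0.4],[-0.4,0,0],[0,0,0]], rot=[[0,0,0],[0,0,0],[0,0,0],[0,0,0],[0,0,0],[0,0,0],[0,0,0],[0,0,0],[0,0,0],[0,0,0]], grip=[58,58,58,58,58,58,58,58,58,58])

```text
time: 17.7
eef_pos: [0.5288, 0.2176, 0.1718]
orientation: [-0.0, 0.999, -0.048, 0.001]
contact_force: [0.8, 0.3, -0.4]
gripper_width: 0.681
finger_force: 0.0
```

```bash
cat > lv.py <<'E'
from h import *
p=bot.snapshot('wrist');save(p,'w4.png');w=cloud(p)
r=bot.masks_of(p,'planchet')[0];m=r['pixels'];print(r['confidence'],m.sum())
d=np.hypot(w[...,0]-.5795,w[...,1]-.2123)
for nm,s in(('rim',(d>.019)&(d<.0235)&(w[...,2]>.026)),('stand',(d>.031)&(d<.038)&(w[...,2]<.0275)&(w[...,2]>.02)),('bench',(d>.052)&(d<.06)&(w[...,2]<.01)),('brick',(w[...,2]>.045)&(w[...,2]<.055)&(d<.14))):
    k=w[s];A=np.c_[k[:,0]-.58,k[:,1]-.2123,np.ones(len(k))]
    if len(k)>20: print(nm,len(k),np.linalg.lstsq(A,k[:,2],rcond=None)[0].round(4),'slope x,y; z',np.median(k[:,2]).round(4))
k=w[m&(w[...,2]>.024)&(d<.04)];print('planchet rect',cv2.minAreaRect((k[:,:2]*1000).astype(np.float32)))
E
python3 go.py .58 .2123 .2; python3 lv.py
```

```text
slide units [ 1.03   0.008 -0.562] rot units [-0.004 -0.011  0.003]
17.7 [0.5288 0.2176 0.1718] [ 0.78  0.31 -0.41] 0.6807748849060126 0.0
0.96 3779
rim 1171 [0.004  0.0014 0.0314] slope x,y; z 0.0314
stand 2475 [-0.0004  0.0013  0.0241] slope x,y; z 0.0241
bench 4434 [-0.0011  0.0015 -0.0009] slope x,y; z -0.0009
brick 39226 [-0.0014  0.0012  0.0489] slope x,y; z 0.049
planchet rect ((579.623291015625, 212.54763793945312), (48.97156524658203, 48.629947662353516), 26.8382511138916)
```

View pics/w4.png

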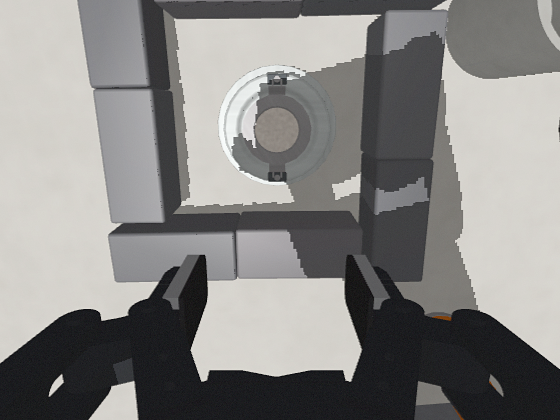

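The planchet at (277,130) sits inside both clips at (277,80) and (277,176). Its rim is 7.3 mm above the stand top (7.0 expected) and level to within the measurement noise, so it is seated. Next is the probe.

Call:
jog_arm(slide=[[0,0,-0.5],[0,0,-0.5],[0.1,0.3,-0.4],[0.1,0.4,-0.2],[0.1,0.45,0],[0.1,0.45,0],[0.1,0.45,0],[0.1,0.45,0],[0.1,0.45,0],[0.1,0.45,0]], rot=[[0,0,0],[0,0,0],[0,0,0],[0,0,0],[0,0,0],[0,0,0],[0,0,0],[0,0,0],[0,0,0],[0,0,0]], grip=[62,62,62,62,62,62,62,62,62,62])

```text
time: 18.8
eef_pos: [0.5542, 0.0426, 0.2498]
orientation: [0.0, 0.999, -0.049, -0.0]
contact_force: [0.2, -0.3, 0.3]
gripper_width: 0.727
finger_force: 0.0
```

Call:
jog_arm(slide=[[0,0.45,0],[0,0.45,0],[-0.3,0.45,0],[-0.4,0.45,0],[0,0.1,0],[0,0,0],[0,0,0]], rot=[[0,0,0],[0,0,0],[0,0,0],[0,0,0],[0,0,0],[0,0,0],[0,0,0]], grip=[62,62,62,62,62,62,62])

```text
time: 19.5
eef_pos: [0.5102, -0.047, 0.2498]
orientation: [-0.0, 0.999, -0.048, 0.0]
contact_force: [-0.6, 0.6, 0.4]
gripper_width: 0.727
finger_force: 0.0
```

```bash
python3 go.py .559 -.054 .25
python3 - <<'E'
from h import *
from scipy.optimize import least_squares
p=bot.snapshot('wrist');w=cloud(p)
print('mark',[(r['confidence'],r['point']) for r in bot.mark_of(p,'probe')[:2]])
d=np.hypot(w[...,0]-.559,w[...,1]+.054)
def fit(n,k,R):
    f=lambda c:np.hypot(k[:,0]-c[0],k[:,1]-c[1])-R
    s=least_squares(f,[.559,-.054],loss='soft_l1',f_scale=.001);print(n,len(k),s.x.round(4),np.abs(s.fun).mean())
z=w[...,2]
k=w[(d<.022)&(z>.124)&(z<.14)];print('cap',len(k),k.min(0),k.max(0),np.median(k,0))
print('cap rect',cv2.minAreaRect((k[:,:2]*1000).astype(np.float32)))
fit('grip',w[(d<.03)&(z>.05)&(z<.115)],.017)
for a,b in((.05,.075),(.075,.095),(.095,.115)): fit('g%g'%a,w[(d<.03)&(z>a)&(z<b)],.017)
E
```

```text
slide units [ 0.985  0.046 -0.003] rot units [-0.001 -0.002 -0.005]
19.5 [ 0.5102 -0.047   0.2498] [-0.62  0.59  0.4 ] 0.7269767702272794 0.0
mark [(0.78, [0.5645, -0.0591, 0.0011])]
cap 1780 [ 0.54650017 -0.07317442  0.12411084] [ 0.57771154 -0.04163993  0.13347927] [ 0.56240551 -0.05731645  0.13107347]
cap rect ((562.1132202148438, -57.45919418334961), (31.305906295776367, 30.726158142089844), 83.2800521850586)
grip 7 [ 0.562  -0.0573] 7.982554339343108e-05
g0.05 2 [ 0.5617 -0.0568] 6.038261904373066e-11
g0.075 1 [ 0.5959 -0.054 ] 2.871333358578365e-09
g0.095 4 [ 0.562  -0.0573] 4.485895454297336e-05
```

Call:
jog_arm(slide=[[0.3,0.09,0],[0.4,0,0],[0.34,0,0],[0,0,0.3],[0,0,0.4],[0,0,0.4],[0,0,0.3],[0,0,0],[0,0,0]], rot=[[0,0,0],[0,0,0],[0,0,0],[0,0,0],[0,0,0],[0,0,0],[0,0,0],[0,0,0],[0,0,0]], grip=[62,62,62,62,62,62,62,62,62])

```text
time: 20.5
eef_pos: [0.5612, -0.0563, 0.1802]
orientation: [0.0, 0.999, -0.048, 0.0]
contact_force: [0.7, -0.4, -0.0]
gripper_width: 0.726
finger_force: 0.0
```

```bash
python3 go.py .5615 -.0565 .09
python3 - <<'E'
from h import *
p=bot.snapshot('wrist');save(p,'w5.png');w=cloud(p);z=w[...,2];d=np.hypot(w[...,0]-.5615,w[...,1]+.0565)
k=w[(d<.022)&(z>.124)&(z<.14)]
if len(k)>9: print('cap rect',len(k),cv2.minAreaRect((k[:,:2]*1000).astype(np.float32)))
E
```

```text
slide units [0.006 0.004 1.804] rot units [ 0.    -0.002 -0.   ]
20.5 [ 0.5612 -0.0563  0.1802] [ 0.71 -0.39 -0.03] 0.7260350685342153 0.0
cap rect 2835 ((562.4296264648438, -57.47084045410156), (31.489044189453125, 31.001670837402344), 34.93772888183594)
```

View pics/w5.png

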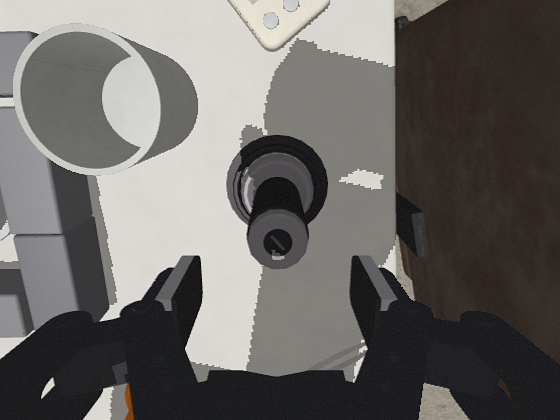

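The black probe's cap at (278,240) is centred between the pads at x=190 and x=365. I'll descend and grip.

Call:
jog_arm(slide=[[0.015,0.015,0.3],[0,0,0.35],[0,0,0.35],[0,0,0.35],[0,0,0.3],[0,0,0.15],[0,0,0],[0,0,0]], rot=[[0,0,0],[0,0,0],[0,0,0],[0,0,0],[0,0,0],[0,0,0],[0,0,0],[0,0,0]], grip=[62,62,62,62,62,62,62,62])

```text
time: 21.35
eef_pos: [0.562, -0.0575, 0.0908]
orientation: [0.0, 0.999, -0.048, 0.001]
contact_force: [0.0, 0.4, 0.4]
gripper_width: 0.724
finger_force: 0.0
```

Call:
jog_arm(slide=[[0,0,0],[0,0,0],[0,0,0],[0,0,0],[0,0,0],[0,0,0],[0,0,0],[0,0,0]], rot=[[0,0,0],[0,0,0],[0,0,0],[0,0,0],[0,0,0],[0,0,0],[0,0,0],[0,0,0]], grip=[50,40,25,25,25,25,25,25])

```text
time: 22.15
eef_pos: [0.5618, -0.0573, 0.0905]
orientation: [0.0, 0.999, -0.048, 0.001]
contact_force: [-0.6, 1.5, 6.2]
gripper_width: 0.382
finger_force: 59.3
```

Call:
jog_arm(slide=[[0,0,-0.05],[0,0,-0.1],[0,0,-0.2],[0,0,-0.3],[0,0,-0.4],[0,0,-0.5],[0,0,-0.5],[0,0,-0.5],[0,0,-0.5],[0,0,-0.3]], rot=[[0,0,0],[0,0,0],[0,0,0],[0,0,0],[0,0,0],[0,0,0],[0,0,0],[0,0,0],[0,0,0],[0,0,0]], grip=[25,25,25,25,25,25,25,25,25,25])

```text
time: 23.15
eef_pos: [0.5616, -0.0575, 0.26]
orientation: [0.0, 0.999, -0.048, 0.001]
contact_force: [-0.6, -0.1, -2.5]
gripper_width: 0.381
finger_force: 59.7
```

Call:
jog_arm(slide=[[0,-0.1,0],[0,-0.2,0],[0,-0.3,0],[0,-0.3,0],[0,-0.3,0],[0,-0.3,0],[0,-0.3,0],[0,-0.3,0],[0,-0.2,0],[0,-0.1,0]], rot=[[0,0,0],[0,0,0],[0,0,0],[0,0,0],[0,0,0],[0,0,0],[0,0,0],[0,0,0],[0,0,0],[0,0,0]], grip=[25,25,25,25,25,25,25,25,25,25])

```text
time: 24.15
eef_pos: [0.5731, 0.0631, 0.2572]
orientation: [-0.0, 0.999, -0.048, -0.0]
contact_force: [-0.8, -0.1, -2.7]
gripper_width: 0.384
finger_force: 59.8
```

```bash
python3 go.py .58 .2125 .25
cat > pr.py <<'E'
from h import *
for cn in('side','top','wrist'):
  p=bot.snapshot(cn);w=cloud(p);t=bot.get_state()['eef_pos'];z=w[...,2]-t[2]
  d=np.hypot(w[...,0]-t[0],w[...,1]-t[1])
  print(cn,'view dir from cam',np.round(t-np.linalg.inv(p['view'])[:3,3],2))
  if cn=='side':
    m=(d<.05)&(z<-.02)&(z>-.11);k=w[m];print(len(k))
    if len(k)>50:
      v,u=np.nonzero(m);print('min z',np.percentile(k[:,2],[0,1,5]).round(4),'rows',v.min(),v.max(),'cols',u.min(),u.max())
    # head (30 mm radius) and grip (17 mm) circle fits by height
    from scipy.optimize import least_squares
    for a,b,R in((-.085,-.065,.03),(-.083,-.075,.03),(-.072,-.064,.03),(-.045,-.035,.017),(-.035,-.025,.017)):
      q=w[(d<.05)&(z>a)&(z<b)]
      if len(q)>8:
        s=least_squares(lambda c:np.hypot(q[:,0]-c[0],q[:,1]-c[1])-R,t[:2],loss='soft_l1',f_scale=.001)
        print(a,len(q),'centre-TCP mm',((s.x-t[:2])*1000).round(1),np.abs(s.fun).mean().round(4))
  save(p,'pr_%s.png'%cn)
E
python3 pr.py
```

```text
slide units [-0.148 -2.987  0.145] rot units [-0.     0.001  0.001]
24.15 [0.5731 0.0631 0.2572] [-0.79 -0.08 -2.67] 0.3840506855562066 59.77656304836273
side view dir from cam [-0.57  0.46 -0.24]
879
min z [0.1702 0.1714 0.1738] rows 136 173 cols 255 285
-0.085 321 centre-TCP mm [0.4 1.4] 0.001
-0.083 123 centre-TCP mm [0.7 1.1] 0.0008
-0.072 145 centre-TCP mm [-0.5  1.8] 0.0013
-0.045 93 centre-TCP mm [1.3 0.6] 0.0008
-0.035 95 centre-TCP mm [1.4 0.1] 0.0009
top view dir from cam [ 0.17  0.   -0.77]
wrist view dir from cam [-0.07  0.01 -0.12]
```

Call:
jog_arm(slide=[[0,-0.1,0],[-0.02,-0.25,0],[-0.02,-0.35,0],[-0.02,-0.4,0],[-0.02,-0.4,0],[-0.02,-0.4,0],[-0.02,-0.4,0],[-0.02,-0.35,0],[-0.02,-0.23,0],[-0.01,-0.1,0]], rot=[[0,0,0],[0,0,0],[0,0,0],[0,0,0],[0,0,0],[0,0,0],[0,0,0],[0,0,0],[0,0,0],[0,0,0]], grip=[25,25,25,25,25,25,25,25,25,25])

```text
time: 25.3
eef_pos: [0.5788, 0.2123, 0.2572]
orientation: [-0.0, 0.999, -0.048, -0.0]
contact_force: [-0.4, -0.3, -3.5]
gripper_width: 0.383
finger_force: 59.8
```

Call:
jog_arm(slide=[[0,0,0.1],[0,0,0.3],[0,0,0.4],[0,0,0.4],[0,0,0.4],[0,0,0.3],[0,0,0.2],[0,0,0.1],[0,0,0],[0,0,0]], rot=[[0,0,0],[0,0,0],[0,0,0],[0,0,0],[0,0,0],[0,0,0],[0,0,0],[0,0,0],[0,0,0],[0,0,0]], grip=[25,25,25,25,25,25,25,25,25,25])

```text
time: 26.3
eef_pos: [0.5793, 0.2111, 0.148]
orientation: [-0.0, 0.999, -0.048, 0.001]
contact_force: [0.7, -0.7, -2.3]
gripper_width: 0.385
finger_force: 59.9
```

```bash
python3 go.py .5795 .2124 .1237; python3 pr.py
```

```text
slide units [ 0.001 -0.027  0.486] rot units [-0.002 -0.008 -0.006]
26.3 [0.5793 0.2111 0.148 ] [ 0.69 -0.66 -2.29] 0.38466099340454757 59.85986351966858
side view dir from cam [-0.57  0.61 -0.35]
639
min z [0.0601 0.0623 0.0649] rows 169 200 cols 311 337
-0.085 224 centre-TCP mm [0.6 1.5] 0.0012
-0.083 84 centre-TCP mm [0.6 1.1] 0.001
-0.072 106 centre-TCP mm [0.2 2.2] 0.0015
-0.045 66 centre-TCP mm [1.2 0.9] 0.0008
-0.035 64 centre-TCP mm [1.3 0.8] 0.0008
top view dir from cam [ 0.17  0.15 -0.88]
wrist view dir from cam [-0.07  0.01 -0.12]
```

Call:
jog_arm(slide=[[0,-0.025,0.1],[0,0,0.1],[0,0,0.1],[0,0,0.06],[0,0,0.02],[0,0,0],[0,0,0]], rot=[[0,0,0],[0,0,0],[0,0,0],[0,0,0],[0,0,0],[0,0,0],[0,0,0]], grip=[25,25,25,25,25,25,25])

```text
time: 27.15
eef_pos: [0.5792, 0.2124, 0.1285]
orientation: [-0.0, 0.999, -0.048, 0.0]
contact_force: [0.3, 0.1, -3.2]
gripper_width: 0.386
finger_force: 59.9
```

```bash
python3 go.py .5795 .2124 .1237; python3 pr.py | head -9
python3 - <<'E'
import cv2
i=cv2.imread('pics/pr_side.png')[140:250,250:410];cv2.imwrite('pics/sc.png',cv2.resize(i,(800,550),interpolation=cv2.INTER_CUBIC))
E
```

```text
slide units [0.007 0.    0.096] rot units [-0.    -0.002 -0.005]
27.15 [0.5792 0.2124 0.1285] [ 0.29  0.14 -3.22] 0.3857440421509211 59.85998332500458
side view dir from cam [-0.57  0.61 -0.37]
1000
min z [0.0185 0.0197 0.0223] rows 177 219 cols 307 340
-0.085 225 centre-TCP mm [0.6 1.6] 0.0011
-0.083 90 centre-TCP mm [0.6 1.5] 0.001
-0.072 106 centre-TCP mm [0.3 2. ] 0.0015
-0.045 63 centre-TCP mm [0.9 1.1] 0.0008
-0.035 66 centre-TCP mm [1.  0.6] 0.001
top view dir from cam [ 0.17  0.15 -0.9 ]
```

View pics/sc.png

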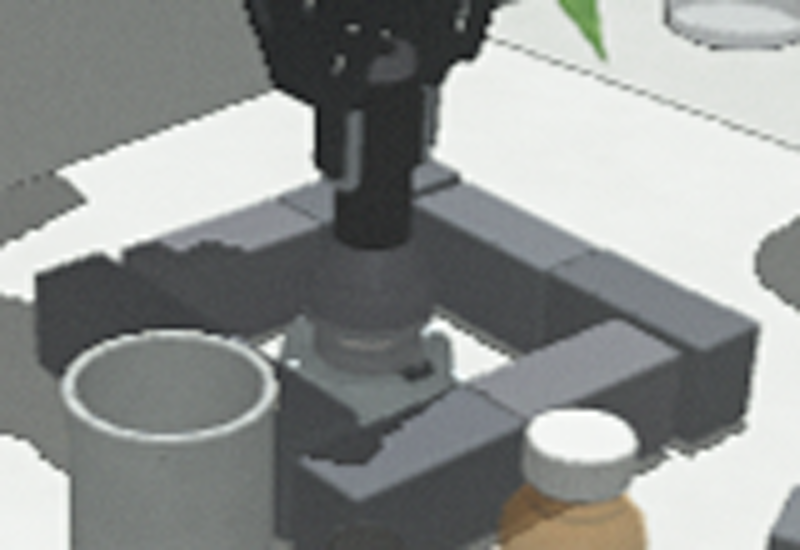

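The side crop shows the probe upright over the planchet at about (370,340), with a visible gap and no contact. I'll take the last 4.8 mm down.

Call:
jog_arm(slide=[[0,0,0.03],[0,0,0.03],[0,0,0.03],[0,0,0.005],[0,0,0],[0,0,0],[0,0,0],[0,0,0]], rot=[[0,0,0],[0,0,0],[0,0,0],[0,0,0],[0,0,0],[0,0,0],[0,0,0],[0,0,0]], grip=[25,25,25,25,25,25,25,25])

```text
time: 28.1
eef_pos: [0.5791, 0.2124, 0.1236]
orientation: [-0.0, 0.999, -0.048, 0.0]
contact_force: [-0.6, -0.7, -2.6]
gripper_width: 0.386
finger_force: 59.9
```

```bash
python3 go.py .5795 .2124 .1237
python3 - <<'E'
from h import *
from scipy.optimize import least_squares
p=bot.snapshot('side');w=cloud(p);t=bot.get_state()['eef_pos']
d=np.hypot(w[...,0]-t[0],w[...,1]-t[1])
v,u=np.nonzero((d<.05)&(w[...,2]>.015)&(w[...,2]<.07))
# column profile of heights/radius along image centre of probe
uc=px(p,t)[0]
for r in range(195,222): print(r,[tuple((1000*np.array([w[r,c,2],d[r,c]])).round(1)) for c in (uc,uc+1)])
E
```

```text
slide units [ 0.008 -0.    -0.002] rot units [-0.    -0.001 -0.005]
28.1 [0.5791 0.2124 0.1236] [-0.6  -0.72 -2.6 ] 0.38573938175781164 59.860408902168274
195 [(np.float64(70.0), np.float64(20.7)), (np.float64(70.9), np.float64(22.6))]
196 [(np.float64(67.6), np.float64(21.0)), (np.float64(67.9), np.float64(21.8))]
197 [(np.float64(64.9), np.float64(20.7)), (np.float64(65.8), np.float64(22.4))]
198 [(np.float64(64.2), np.float64(24.0)), (np.float64(64.1), np.float64(24.0))]
199 [(np.float64(60.7), np.float64(22.2)), (np.float64(62.8), np.float64(26.1))]
200 [(np.float64(60.2), np.float64(25.8)), (np.float64(60.8), np.float64(27.1))]
201 [(np.float64(58.2), np.float64(26.7)), (np.float64(57.6), np.float64(25.9))]
202 [(np.float64(56.8), np.float64(28.8)), (np.float64(56.9), np.float64(29.1))]
203 [(np.float64(54.4), np.float64(29.1)), (np.float64(53.6), np.float64(27.7))]
204 [(np.float64(52.7), np.float64(30.4)), (np.float64(51.1), np.float64(27.8))]
205 [(np.float64(48.8), np.float64(28.0)), (np.float64(50.2), np.float64(30.7))]
206 [(np.float64(47.0), np.float64(29.4)), (np.float64
[... 541 characters left out ...]
loat64(26.2)), (np.float64(27.2), np.float64(26.6))]
214 [(np.float64(24.5), np.float64(26.3)), (np.float64(26.4), np.float64(29.6))]
215 [(np.float64(25.2), np.float64(31.8)), (np.float64(24.6), np.float64(31.0))]
216 [(np.float64(24.6), np.float64(35.2)), (np.float64(25.9), np.float64(37.5))]
217 [(np.float64(25.5), np.float64(40.9)), (np.float64(23.2), np.float64(37.3))]
218 [(np.float64(22.9), np.float64(41.0)), (np.float64(21.9), np.float64(39.5))]
219 [(np.float64(19.4), np.float64(39.5)), (np.float64(19.6), np.float64(39.9))]
220 [(np.float64(18.7), np.float64(42.5)), (np.float64(17.4), np.float64(40.6))]
221 [(np.float64(13.4), np.float64(38.3)), (np.float64(15.5), np.float64(41.7))]
```

The head's lower edge measures about 36.7 mm high and the planchet rim is at 32 mm, so the gap is about 5 mm. The probe is centred and still, so I'm handing in.

```bash
python3 -c "
from workcell import bot
print(bot.sign_off())"
```

```text
the job is handed in; nothing more can be done
None
```

The planchet is pressed home and level in the stand, and the job was handed in at about 28 s with the gripper still holding the probe upright, centred about 5 mm above it; the hand-in gave no verdict.

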